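Weigh a turned flute blank on the bench balance

ROBOT

A 7-joint arm with a two-finger parallel gripper is mounted at the origin on the work surface. World frame = base frame: x ahead of the robot, y to its left, z up, the work surface at z = 0. Lengths are in m, angles in rad, forces in N, time in s.
With the tool pointing down it reaches from about 0.425 to 0.825 m from the base axis. Payload 3.6 kg.
Tool frame: the origin (TCP) lies midway between the tips of the shut fingers; the grasp point (between the pads) lies robot.pinch_z behind it (robot.pinch_z is the distance from the TCP to the grasp point, in m); z points along the fingers, y is the line along which they close (so a half turn about z gives the same grasp; the last joint's range is limited). The gripper opens to 93 mm and grips with 3 to 60 N. Pads are 15 mm wide; open, the fingers measure 128 mm over their backs; the gripper's body (75 mm by 188 mm) begins 65 mm behind the grasp point.
Start: joints at [1.188, 0.615, -0.013, 1.423, 0.008, 1.103, -0.04], TCP at [0.226, -0.609, 0.219] pointing down, gripper open.
Joint ranges: [-3.12, 3.12], [-0.3, 2.06], [-1.34, 1.32], [0.26, 2.42], [-1.36, 4.5], [0.01, 1.98], [-2.84, 2.84]. Speed limits (rad/s): [2.79, 2.79, 3.14, 3.14, 3.14, 3.14, 3.14].

INTERFACE

Orientations are given as a rotation vector (axis times angle).
In Python, from station import robot, read_camera, find_in, trace, mark_of gives the robot as it stands.
- The arm moves only by the tool carry_out, never from a script. Its arguments are lists of equal length, an entry for each row: "slide": the shift along the world's x, y, z in m, a list of three; "rotation": the turn, a rotation vector about the world's x, y, z in rad, a list of three; "gripper": the closure, from -1 (fully open) to 1 (shut). In form: {"slide": [[tx, ty, tz], ...], "rotation": [[rx, ry, rz], ...], "gripper": [gripper, ...]}. A call has 1 to 10 rows; each row shifts and turns the commanded pose from where the row before left it; what a row does not reach is not made up. A row lasts 1/12 s, in which the tool goes at most 41.7 mm and 7.16 degrees, less where a joint would pass 70% of its speed; a pose out of reach is approached as far as the arm can. A call with a gripper value outside its range is refused whole. The fingers move at their own pace and stop on an object; "newtons" is the grip in N (left out, the last holds). Time passes only in rows, so rows that do not move let the fingers close. It gives the time, the measured TCP pose, the force, the opening and the grip force at its end, in the units of the state.
- robot.state(): the state, without advancing time (a new reading comes with each control period).
- read_camera(name): name is "scene" or "top"; returns a dict with "image" (400x640x3 uint8, red, green, blue), "intrinsics" (3x3 intrinsics, pixels), "k1" (the pictures are not rectified: a ray, as slopes to the right and down, at radius r is drawn at 1 + k1 r^2 times it, then the intrinsics apply), "R" (3x3) and "t" (3): a world point X has camera coordinates R X + t. Camera axes: x right, y down, z forward; pixel columns grow to the right and rows downward; lengths in m; the calibration is good to about 2 mm. A picture is of the moment at which its call begins. There is no depth.
- robot.job_done(): hands the job in; it is judged then, once.
Trained networks look in a picture, given as the dict that the camera call returned (one of the last four; its "shot" number tells which), for a name from the list of things; names that differ only in an ending like _2 or _b are one class to them, and where a whole thing is asked for, a point or a joint stands for the part that bears it (a point fixed in the world has none). Each returns a list of dicts, best first, with "confidence" (0 to 1); they miss things now and then, are a little off and sometimes report something else, mostly with a low value. They report only what shows in the picture. A call takes as long as a camera call. They do not tell look-alikes from the thing itself.
- find_in(picture, thing): "xyz" ([x, y, z] in m, in world coordinates, good to about 4 mm: the middle of the surface that is visible of it).
- trace(picture, thing): "mask" (400x640 bool, what is visible of it).
- mark_of(picture, thing): "xyz" ([x, y, z] in m, in world coordinates, good to about 4 mm: a listed point, or the origin of a listed thing).
The state is a dict: "clock": time; "joints": joint angles; "joint_velocities": joint speeds; "joint_torque": joint torques, N m; "position": TCP position; "tcp_rot": TCP orientation; "ft_force": force on the tool from outside, world axes, zero at the start; "ft_torque": the same for the moment, N m; "gripper_width": finger opening in m; "grasp_force": force on a finger pad.
Only numpy, scipy, OpenCV 4.12 (cv2) and the standard library are available. Lean on these libraries where they do the work, as an engineer would, in place of code of your own. Each camera call takes 0.05 s, during which the arm holds its last target. There are 200 camera calls.

TASK

Weigh the turned wooden blank that stands on the left pan of the bench balance: set weights from the tray on the right pan, each put down gently, and nudge the poise along the graduated bar with light fingertip pushes, never gripping it, until the beam, left free, comes to rest level. The balance is delicate, so do not lean on it; leave the blank where it stands, the weights you do not need upright in the tray and the other things on the bench undisturbed.

Things in the scene. Friction and masses are not known exactly. Their poses are not given: they have to be found in the camera images.
- balance: Two-pan bench balance, fixed; bears only a few newtons from a finger or a weight set down. Origin: centre of the base's underside, on the bench; x points from its front (graduated bar) to its back, y to the left pan, z up. Grey base 120 (x) by 290 mm (y), 58 mm high. Pans 140 mm across at y = +100 mm (left) and -100 mm (right); where on a pan a load stands does not matter
- pivot (a point): Middle of the beam's pivot axis, 85 mm above the bench over the balance's origin, axis along balance x. The graduated bar (6 mm thick, 14 mm tall, along balance y) lies at x = -105 mm with its centre at this height; it is carried by the beam and tilts with it. Behind the pivot, at x = +29 mm, a mast with the white pointer scale, 54 mm wide, reaches 203 mm above the bench
- beam (a joint): Tilt of the beam, rad. 0 = level (pointer at the middle mark); positive = right pan down; stops at -0.12 and +0.12, where a pan is 12 mm off its level height. Starts at -0.12 (blank down). Free, it settles within 1.5 s at about 0.01 rad per gram of imbalance, so it lies on a stop beyond about 12 g. A finger on poise or bar falsifies it
- poise (a joint): Place of the brass poise along the graduated bar, m: 0 (at the bar's middle, counts 0 g) to 0.075 (towards the right, balance -y; counts 50 g for the right pan; 0.67 g per mm). Marks every 5 mm. A dry slide: it takes about 0.7 N to move and stays where it is left; rigid stops at both ends. Starts anywhere on its travel
- poise_post (a point): Centre of the top of the poise's finger post, to push it by: upright brass post 14 mm across, 24 mm tall, on a saddle block 20 mm (x) by 18 mm (y) whose top lies 28 mm below this point. This point lies 39 mm above the bar's centre line. Nearest other thing: the pans' rims, at least 25 mm away in balance x
- pan_right_floor (a point): Centre of the inner floor of the right pan, 119 mm above the bench when level; 134 mm across inside a rim 3 mm high. z up. It yields downwards under load until the beam meets its stop
- pan_left_floor (a point): The same of the left pan, where the blank stands
- blank: Turned dark hardwood flute-joint blank, loose, standing on the left pan: collar 64 mm across and 14 mm tall, barrel 52 mm across to 64 mm, tenon 36 mm across to 86 mm. Mass unknown, between about 120 and 195 g. Origin: centre of its underside, z up
- tray: Shallow wooden tray, fixed, 190 mm (x) by 170 mm (y), walls 6 mm thick and 12 mm high, floor 6 mm thick. Origin: centre of its underside, on the bench; x and y along its sides. The four weights stand in it in a two by two pattern, 68 mm apart along its x and y, any weight in any place
- w200: 200 g weight, plain steel, loose: cylinder 30 mm across and 30 mm tall with a knob 20 mm across above it, 43 mm tall in all. Origin: centre of its underside, z up. Starts upright in the tray
- w100: 100 g weight, plain steel, loose: cylinder 24 mm across and 24 mm tall with a knob 16 mm across above it, 35 mm tall in all. Origin: centre of its underside, z up. Starts upright in the tray
- w50: 50 g weight, plain steel, loose: cylinder 19 mm across and 19 mm tall with a knob 13 mm across above it, 29 mm tall in all. Origin: centre of its underside, z up. Starts upright in the tray
- w20: 20 g weight, plain steel, loose: cylinder 14 mm across and 13.5 mm tall with a knob 10 mm across above it, 22 mm tall in all. Origin: centre of its underside, z up. Starts upright in the tray
- file: Bystander: flat file 310 mm long with a handle, lying on the bench in front of the balance. Origin: on the bench 50 mm ahead of the handle; x along the blade
- screwdriver: Bystander: screwdriver, 190 mm, lying along its x, left of the balance
- sanding_block: Bystander: cork block 75 x 45 x 28 mm, origin centre of its underside, behind the tray
- tape: Bystander: cardboard ring 90 mm across, 24 mm high, right of the tray
- glue: Bystander: white bottle 44 mm across, 120 mm tall, standing behind and left of the balance
- bamboo: Bystander: piece of bamboo 110 mm long, 37 mm high, lying along its x behind the balance
- brush: Bystander: brush 180 mm long, lying left of the balance towards the robot
- offcut: Bystander: wood offcut 55 x 34 x 22 mm, origin centre of its underside, between the tray and the back right corner of the balance
There are look-alikes about, which are no part of the job. Of the things that look like the blank, the middle-sized one is meant.

How it is judged:
By the outcome, as a careful person would: the job done as asked, in the order asked, and still so for the second after the job is handed in, with the robot touching nothing.
It also fails if it takes over 72 s, if anything falls off the work surface, if the arm or the gripper's body presses on something with over 40 N, if the wrist force passes 120 N, or if a joint passes its speed limit or range.

## Working session

There is one attempt and no reset: what is moved stays moved. The work goes in short steps, Python scripts to look and compute and a tool call to move; the robot and the scene stay as the last step left them, time stands still between calls to the robot, and variables do not carry over. Pictures are saved under pics/ and viewed, at most 10 in all, crops included, and the job is handed in when it is done.

Besides the shell and the picture viewer there is one more tool, called after ">>>" by a JSON object that holds its "op" and its "data", one argument or row to a line. carry_out: Moves the arm, as the interface text tells. Its arguments: {"type":"object","properties":{"slide":{"type":"array","items":{"type":"array","items":{"type":"number"}}},"rotation":{"type":"array","items":{"type":"array","items":{"type":"number"}}},"gripper":{"type":"array","items":{"type":"number"}},"newtons":{"type":"number"}},"required":["slide","rotation","gripper"]}

```bash
mkdir -p pics; ls
cat > h.py <<'E'
import numpy as np,cv2
from station import robot, read_camera, find_in, trace, mark_of
def proj(p,X):
    c=p["R"]@np.asarray(X,float)+p["t"]; a=c[:2]/c[2]; a=a*(1+p["k1"]*(a@a)); K=p["intrinsics"]
    return K[:2,:2]@a+K[:2,2]
def ray(p,uv):
    K=p["intrinsics"]; d=np.linalg.solve(K[:2,:2],np.asarray(uv,float)-K[:2,2]); a=d.copy()
    for _ in range(20): a=d/(1+p["k1"]*(a@a))
    R=np.asarray(p["R"]); return -R.T@p["t"], R.T@np.array([a[0],a[1],1])
def at_z(p,uv,z):
    o,d=ray(p,uv); return o+d*(z-o[2])/d[2]
def save(p,n,crop=None,s=1):
    im=p["image"][:,:,::-1]
    if crop: u0,v0,u1,v1=crop; im=im[v0:v1,u0:u1]
    cv2.imwrite("pics/"+n,cv2.resize(im,None,fx=s,fy=s,interpolation=cv2.INTER_CUBIC))
E
python3 - <<'E'
from h import *
np.set_printoptions(precision=4,suppress=True)
print(robot.pinch_z,robot.state())
for c in ("scene","top"):
    p=read_camera(c); save(p,c+"0.png",s=1.25)
    print(c,p["k1"],-np.array(p["R"]).T@p["t"])
    for n in "balance pivot poise_post pan_right_floor pan_left_floor blank tray w200 w100 w50 w20 file offcut sanding_block tape".split():
        print(n,[(np.round(d["xyz"],4),round(d["confidence"],2)) for d in mark_of(p,n)][:4])
E
```

```text
pics
0.0188 {'clock': 0.0, 'joints': array([ 1.1884,  0.6159, -0.0126,  1.4249,  0.0081,  1.1034, -0.0404]), 'joint_velocities': array([ 0.0015,  0.0012,  0.0001,  0.0009,  0.0005, -0.0012, -0.0005]), 'joint_torque': array([  0.0005, -45.8941,   0.2093, -16.5746,  -0.0611,   0.0205,
         0.0002]), 'position': array([ 0.2262, -0.6085,  0.2175]), 'tcp_rot': array([-3.0896, -0.5557,  0.0007]), 'ft_force': array([ 1.2357,  0.1445, -0.1944]), 'ft_torque': array([-0.0099,  0.023 ,  0.0424]), 'grasp_force': 0.0, 'gripper_width': 0.09309136761746255}
scene 0.018475778003442866 [ 1.0911 -0.8514  0.8596]
balance [(array([ 0.5901,  0.102 , -0.0002]), 0.58)]
pivot [(array([0.5898, 0.1082, 0.0847]), 0.94), (array([ 0.4601, -0.3057,  0.0104]), 0.45)]
poise_post [(array([0.4954, 0.0196, 0.1316]), 0.49), (array([ 0.389 , -0.5256, -0.0007]), 0.19)]
pan_right_floor [(array([0.6024, 0.0106, 0.1322]), 0.63)]
pan_left_floor [(array([0.5708, 0.2036, 0.106 ]), 0.78)]
blank [(array([0.567 , 0.2131, 0.1078]), 0.84), (array([0.7478, 0.2071, 0.0016]), 0.82), (array([0.6042, 0.3492, 0.0038]), 0.65), (array(
[... 2083 characters left out ...]
), 0.33)]
w50 [(array([ 0.5213, -0.383 ,  0.0082]), 0.52), (array([ 0.523 , -0.3045,  0.0117]), 0.4), (array([ 0.4567, -0.3112,  0.0062]), 0.37), (array([ 0.5356,  0.4367, -0.0018]), 0.33)]
w20 [(array([ 0.5213, -0.383 ,  0.0082]), 0.52), (array([ 0.523 , -0.3045,  0.0117]), 0.4), (array([ 0.4567, -0.3112,  0.0062]), 0.37), (array([ 0.5356,  0.4367, -0.0018]), 0.33)]
file [(array([0.6844, 0.3426, 0.0002]), 0.6), (array([0.5674, 0.2152, 0.1074]), 0.51)]
offcut [(array([ 0.4564, -0.3109,  0.006 ]), 0.68), (array([ 0.6855, -0.2181, -0.0002]), 0.59)]
sanding_block [(array([ 0.7314, -0.3567,  0.0007]), 0.6)]
tape [(array([0.4061, 0.3898, 0.0045]), 0.7), (array([ 0.3884, -0.5254,  0.0013]), 0.65)]
```

View pics/scene0.png

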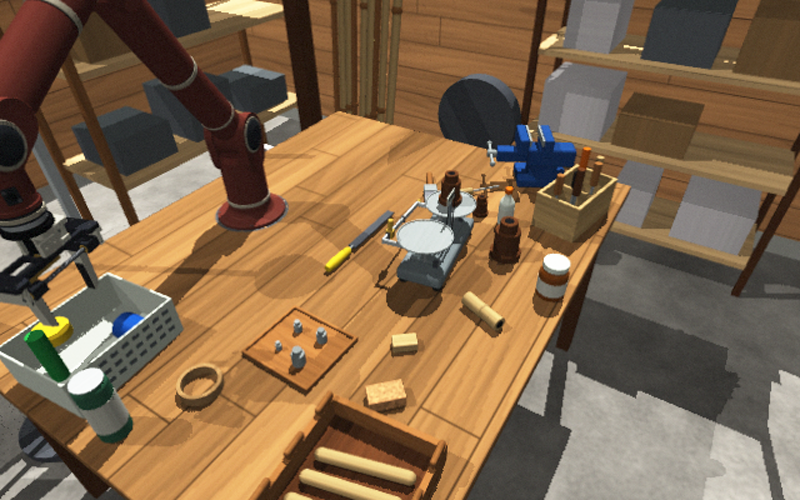

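View pics/top0.png

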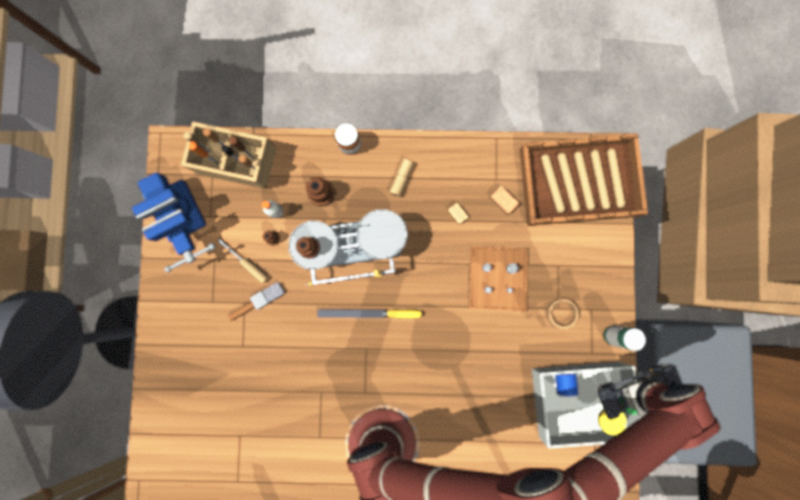

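The blank on the pan is the middle-sized of the three look-alikes. The tray is at about (300,350) in the scene view, with the biggest weight at (298,357). I'll zoom in and refine.

Run:
```python
from h import *
np.set_printoptions(precision=4,suppress=True)
p=read_camera("scene"); q=read_camera("top")
np.save("scene_ref.npy",p["image"])
a=p["image"][:,:,::-1]
c1=cv2.resize(a[250:315,190:290],None,fx=5,fy=5,interpolation=cv2.INTER_CUBIC)
save(p,"bal1.png",(290,125,400,240),5)
qc=q["image"][:,:,::-1]
c2=cv2.resize(qc[195:250,372:427],None,fx=5,fy=5,interpolation=cv2.INTER_CUBIC)
H=max(c1.shape[0],c2.shape[0]); im=np.zeros((H,c1.shape[1]+c2.shape[1],3),np.uint8); im[:c1.shape[0],:c1.shape[1]]=c1; im[:c2.shape[0],c1.shape[1]:]=c2
cv2.imwrite("pics/tray1.png",im)
for c in (p,q):
  for n in ("w100","tray","balance","pivot","pan_right_floor","pan_left_floor","poise_post"):
    print(n,[(np.round(d["xyz"],4),round(d["confidence"],2)) for d in mark_of(c,n) if d["confidence"]>.3][:5])
  for X in [(0.522,-.382,.03),(0.524,-.306,.03),(.456,-.308,.03),(.457,-.374,.02)]: print(proj(c,X))
```

```text
w100 [(array([ 0.5249, -0.3783,  0.008 ]), 0.5), (array([ 0.4547, -0.3742,  0.0054]), 0.47), (array([0.5673, 0.2121, 0.1092]), 0.47), (array([ 0.458 , -0.3047,  0.0101]), 0.43)]
tray [(array([ 0.4893, -0.3403,  0.0017]), 0.7)]
balance [(array([0.5897, 0.1031, 0.0019]), 0.71), (array([ 0.3931, -0.5282, -0.002 ]), 0.67)]
pivot [(array([0.5878, 0.1077, 0.0879]), 0.94), (array([0.5898, 0.1044, 0.0017]), 0.57)]
pan_right_floor [(array([0.6047, 0.0079, 0.1313]), 0.8)]
pan_left_floor [(array([0.5733, 0.2012, 0.1047]), 0.91)]
poise_post [(array([0.4973, 0.0215, 0.1308]), 0.66)]
[236.5054 285.057 ]
[255.5791 267.0403]
[236.3854 258.0665]
[220.9268 275.7586]
w100 [(array([ 0.5219, -0.3061,  0.0059]), 0.61), (array([ 0.5189, -0.3828,  0.0035]), 0.58), (array([ 0.4567, -0.3086,  0.0027]), 0.37)]
tray [(array([ 0.4903, -0.3418,  0.0001]), 0.6)]
balance [(array([0.5897, 0.1061, 0.0018]), 0.59)]
pivot [(array([ 0.5195, -0.3806,  0.0061]), 0.64), (array([0.532 , 0.4396, 0.0007]), 0.43)]
pan_right_floor [(array([0.6035, 0.0072, 0.1299]), 0.74)]
pan_left_floor [(array([0.5713, 0.2048, 0.1057]), 0.93)]
poise_post [(array([0.4966, 0.0247, 0.132 ]), 0.47)]
[411.143 214.133]
[390.6165 213.2432]
[391.0971 231.5912]
[408.4497 231.6632]
```

View pics/tray1.png

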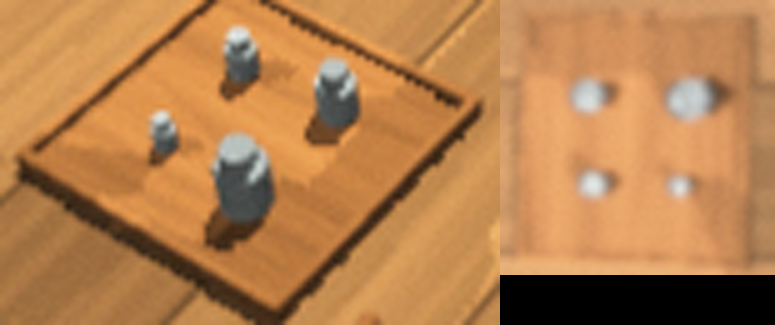

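View pics/bal1.png

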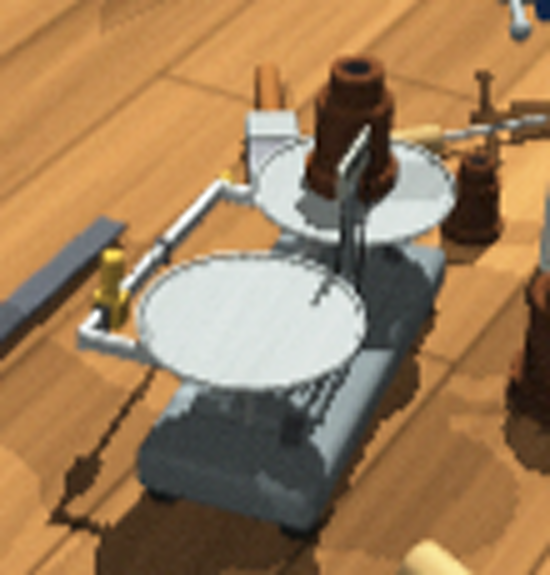

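The w100 is at (0.523,-0.305) and the w50 at (0.456,-0.308). The poise sits near the right end, around 48 g. I'll start with w100.

>>> {"op": "carry_out", "data": {
  "slide": [
    [0.02, 0.02, 0],
    [0.03, 0.03, 0],
    [0.033, 0.034, -0.01],
    [0.035, 0.036, -0.01],
    [0.035, 0.036, -0.015],
    [0.035, 0.036, -0.015],
    [0.035, 0.036, -0.02],
    [0.034, 0.036, -0.02],
    [0.025, 0.025, -0.02],
    [0.015, 0.0145, -0.0075]
  ],
  "rotation": [
    [0, 0, -0.019],
    [0, 0, -0.019],
    [0, 0, -0.019],
    [0, 0, -0.019],
    [0, 0, -0.019],
    [0, 0, -0.019],
    [0, 0, -0.019],
    [0, 0, -0.019],
    [0, 0, -0.019],
    [0, 0, -0.019]
  ],
  "gripper": [0.03, 0.03, 0.03, 0.03, 0.03, 0.03, 0.03, 0.03, 0.03, 0.03],
  "newtons": 10
}}

```text
clock: 3.23
position: [0.4847, -0.3428, 0.1172]
tcp_rot: [-3.125, -0.268, 0.001]
ft_force: [1.0, 1.3, 0.3]
gripper_width: 0.045
grasp_force: 0.0
```

>>> {"op": "carry_out", "data": {
  "slide": [
    [0, 0, 0],
    [0, 0, 0]
  ],
  "rotation": [
    [0, 0, 0],
    [0, 0, 0]
  ],
  "gripper": [0.03, 0.03]
}}

```text
clock: 3.4
position: [0.4828, -0.3473, 0.119]
tcp_rot: [-3.13, -0.266, 0.001]
ft_force: [-0.9, 0.1, 0.2]
gripper_width: 0.0449
grasp_force: 0.0
```

>>> {"op": "carry_out", "data": {
  "slide": [
    [0.02, 0.021, -0.01],
    [0.02, 0.021, -0.01],
    [0, 0, -0.03],
    [0, 0, -0.03],
    [0, 0, -0.015],
    [0, 0, -0.007],
    [0, 0, 0]
  ],
  "rotation": [
    [0, 0, 0],
    [0, 0, 0],
    [0, 0, 0],
    [0, 0, 0],
    [0, 0, 0],
    [0, 0, 0],
    [0, 0, 0]
  ],
  "gripper": [0.03, 0.03, 0.03, 0.03, 0.03, 0.03, 0.03]
}}

```text
clock: 3.98
position: [0.52, -0.3086, 0.0166]
tcp_rot: [3.131, 0.256, -0.004]
ft_force: [-0.6, 0.5, 0.2]
gripper_width: 0.0451
grasp_force: 0.0
```

>>> {"op": "carry_out", "data": {
  "slide": [
    [0, 0, 0],
    [0, 0, 0],
    [0, 0, 0],
    [0, 0, 0],
    [0, 0, 0]
  ],
  "rotation": [
    [0, 0, 0],
    [0, 0, 0],
    [0, 0, 0],
    [0, 0, 0],
    [0, 0, 0]
  ],
  "gripper": [0.8, 0.8, 0.8, 0.8, 0.8],
  "newtons": 10
}}

```text
clock: 4.4
position: [0.5226, -0.3067, 0.0189]
tcp_rot: [3.13, 0.261, 0.003]
ft_force: [-2.0, 1.7, 5.8]
gripper_width: 0.023
grasp_force: 10.0
```

>>> {"op": "carry_out", "data": {
  "slide": [
    [0, 0, 0.015],
    [0, 0, 0.03],
    [0, 0, 0.038],
    [0, 0.012, 0.037],
    [0.008, 0.03, 0.025],
    [0.008, 0.034, 0.015],
    [0.008, 0.037, 0.01],
    [0.008, 0.038, 0],
    [0.008, 0.038, 0],
    [0.008, 0.036, 0]
  ],
  "rotation": [
    [0, 0, 0],
    [0, 0, 0],
    [0, 0, 0],
    [0, 0, 0],
    [0, 0, 0],
    [0, 0, 0],
    [0, 0, 0],
    [0, 0, 0],
    [0, 0, 0],
    [0, 0, 0]
  ],
  "gripper": [0.8, 0.8, 0.8, 0.8, 0.8, 0.8, 0.8, 0.8, 0.8, 0.8]
}}

```text
clock: 5.23
position: [0.5701, -0.0795, 0.1881]
tcp_rot: [3.131, 0.261, 0.002]
ft_force: [0.8, 0.1, -1.5]
gripper_width: 0.0236
grasp_force: 10.0
```

>>> {"op": "carry_out", "data": {
  "slide": [
    [0.005, 0.03, 0],
    [0.003, 0.02, 0],
    [0.002, 0.01, 0],
    [0, 0, 0],
    [0, 0, 0]
  ],
  "rotation": [
    [0, 0, 0],
    [0, 0, 0],
    [0, 0, 0],
    [0, 0, 0],
    [0, 0, 0]
  ],
  "gripper": [0.8, 0.8, 0.8, 0.8, 0.8]
}}

```text
clock: 5.65
position: [0.5797, -0.023, 0.1875]
tcp_rot: [3.129, 0.259, -0.001]
ft_force: [0.3, -1.8, -1.0]
gripper_width: 0.0239
grasp_force: 10.0
```

>>> {"op": "carry_out", "data": {
  "slide": [
    [0, 0, -0.015],
    [0, 0, -0.012],
    [0, 0, -0.006],
    [0, 0, -0.004],
    [0, 0, -0.003],
    [0, 0, -0.002],
    [0, 0, -0.0015],
    [0, 0, 0],
    [0, 0, 0]
  ],
  "rotation": [
    [0, 0, 0],
    [0, 0, 0],
    [0, 0, 0],
    [0, 0, 0],
    [0, 0, 0],
    [0, 0, 0],
    [0, 0, 0],
    [0, 0, 0],
    [0, 0, 0]
  ],
  "gripper": [0.8, 0.8, 0.8, 0.8, 0.8, 0.8, 0.8, 0.8, 0.8]
}}

```text
clock: 6.4
position: [0.5802, -0.0217, 0.1443]
tcp_rot: [3.131, 0.26, 0.001]
ft_force: [0.4, 0.4, -0.8]
gripper_width: 0.0234
grasp_force: 10.0
```

Run:
```python
from h import *
p=read_camera("scene"); save(p,"place1.png",(270,105,400,225),5)
```

```text
(no output)
```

View pics/place1.png

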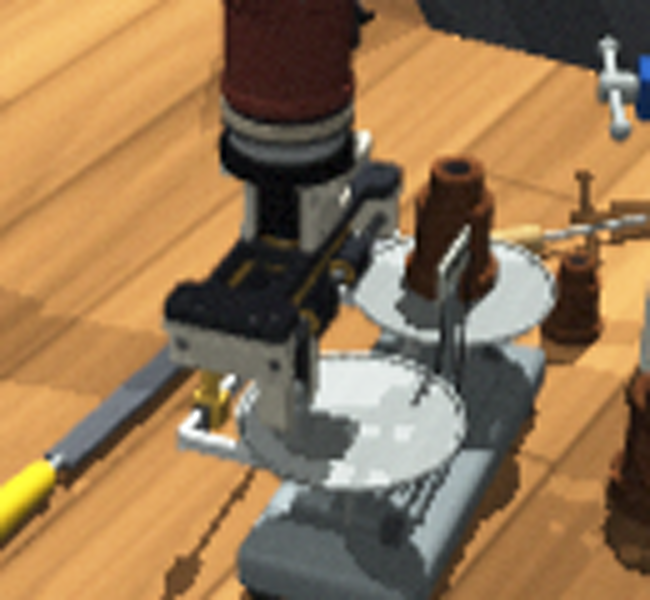

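The weight sits over the right pan at about contact height, so I'll set it down, release and rise.

>>> {"op": "carry_out", "data": {
  "slide": [
    [0, 0, -0.001],
    [0, 0, -0.0005],
    [0, 0, 0],
    [0, 0, 0],
    [0, 0, 0],
    [0, 0, 0.01],
    [0, 0, 0.03],
    [0, -0.01, 0.035],
    [0, -0.03, 0.025]
  ],
  "rotation": [
    [0, 0, 0],
    [0, 0, 0],
    [0, 0, 0],
    [0, 0, 0],
    [0, 0, 0],
    [0, 0, 0],
    [0, 0, 0],
    [0, 0, 0],
    [0, 0, 0]
  ],
  "gripper": [0.8, 0.8, 0.4, 0.2, 0.15, 0.15, 0.15, 0.14, 0.14]
}}

```text
clock: 7.2
position: [0.5813, -0.0555, 0.2459]
tcp_rot: [-3.125, -0.275, -0.006]
ft_force: [0.9, 1.0, -1.0]
gripper_width: 0.0394
grasp_force: 0.0
```

>>> {"op": "carry_out", "data": {
  "slide": [
    [0, -0.04, 0],
    [0, -0.04, 0],
    [0, -0.03, 0],
    [0, 0, 0],
    [0, 0, 0],
    [0, 0, 0],
    [0, 0, 0],
    [0, 0, 0],
    [0, 0, 0]
  ],
  "rotation": [
    [0, 0, 0],
    [0, 0, 0],
    [0, 0, 0],
    [0, 0, 0],
    [0, 0, 0],
    [0, 0, 0],
    [0, 0, 0],
    [0, 0, 0],
    [0, 0, 0]
  ],
  "gripper": [0.14, 0.14, 0.14, 0.14, 0.14, 0.14, 0.14, 0.14, 0.14]
}}

```text
clock: 7.95
position: [0.5802, -0.17, 0.2426]
tcp_rot: [-3.13, -0.264, -0.0]
ft_force: [-0.1, 0.1, -1.3]
gripper_width: 0.04
grasp_force: 0.0
```

```bash
cat >> h.py <<'E'
def tilt(p):
    """tilt from vertical shift of both pans against the reference at -0.12, by phase correlation of patches (u,v windows)"""
    ref=cv2.cvtColor(np.load("scene_ref.npy"),cv2.COLOR_RGB2GRAY).astype(np.float32); g=cv2.cvtColor(p["image"],cv2.COLOR_RGB2GRAY).astype(np.float32)
    out=[]
    for c,sg in (((0.588,0.107,0),0),((0.604,0.0075,0.131),1),((0.572,0.203,0.107),-1)):
        u,v=proj(p,c); px=(proj(p,np.add(c,(0,0,.012)))-(u,v))[1]/12
        # window: right pan's near rim / left pan far side incl. blank
        if sg>0: w=(int(u)-8,int(v)+2,int(u)+24,int(v)+18)
        elif sg<0: w=(int(u)-12,int(v)-38,int(u)+14,int(v)-4)
        else: w=(int(u)-22,int(v)-10,int(u)+22,int(v)+10)
        t=ref[w[1]:w[3],w[0]:w[2]]; m=20
        s=g[w[1]-m:w[3]+m,w[0]-6:w[2]+6]
        r=cv2.matchTemplate(cv2.resize(s,None,fx=4,fy=4,interpolation=cv2.INTER_CUBIC),cv2.resize(t,None,fx=4,fy=4,interpolation=cv2.INTER_CUBIC),cv2.TM_CCOEFF_NORMED)
        _,b,_,l=cv2.minMaxLoc(r); x,y=l
        yy=r[max(y-1,0):y+2,x]; d=0 if len(yy)<3 else (yy[0]-yy[2])/(2*(yy[0]-2*yy[1]+yy[2]))
        dv=(y+d)/4-m; out.append((round(float(dv),2),round(float(x/4-6),2),round(float(b),2)))
        if sg: out[-1]+=(round(float(-0.12-sg*dv/px/100),4),)
    return out
E
python3 - <<'E'
from h import *
p=read_camera("scene"); save(p,"after1.png",(270,105,400,225),5); print(tilt(p),robot.state()["position"],robot.state()["clock"])
for n in ("pan_right_floor","pan_left_floor"): print([np.round(d["xyz"],4) for d in mark_of(p,n)][:1])
E
```

```text
[(0.11, 0.0, 0.97), (0.02, 0.25, 0.95, -0.1192), (0.03, 0.0, 1.0, -0.1211)] [ 0.58017173 -0.17032474  0.24259265] 8.0
[array([0.604 , 0.0096, 0.1335])]
[array([0.5728, 0.2013, 0.1051])]
```

View pics/after1.png

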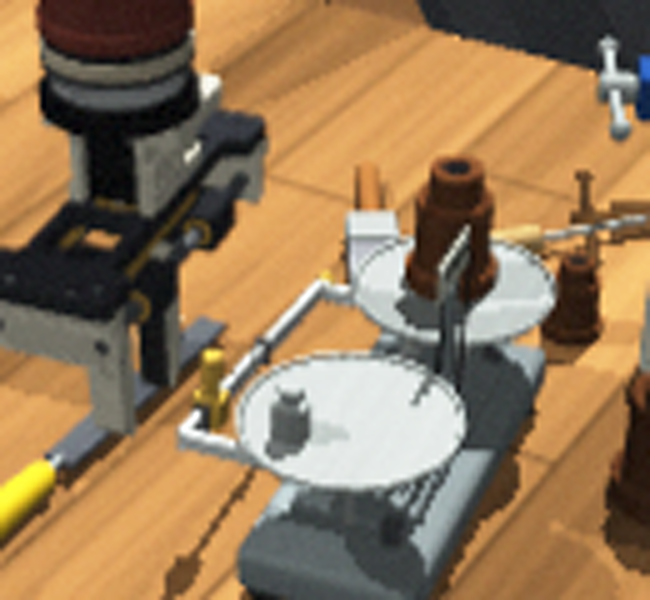

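The w100 stands on the right pan at crop (290,420) and the beam is still on the left stop. So the blank is over about 159 g, and w50 comes next.

>>> {"op": "carry_out", "data": {
  "slide": [
    [-0.012, -0.014, 0],
    [-0.02, -0.022, -0.015],
    [-0.024, -0.026, -0.02],
    [-0.024, -0.026, -0.02],
    [-0.022, -0.026, -0.022],
    [-0.014, -0.015, -0.03],
    [-0.008, -0.009, -0.03],
    [0, 0, -0.035],
    [0, 0, -0.03],
    [0, 0, -0.014]
  ],
  "rotation": [
    [0, 0, 0],
    [0, 0, 0],
    [0, 0, 0],
    [0, 0, 0],
    [0, 0, 0],
    [0, 0, 0],
    [0, 0, 0],
    [0, 0, 0],
    [0, 0, 0],
    [0, 0, 0]
  ],
  "gripper": [0.14, 0.14, 0.14, 0.14, 0.14, 0.14, 0.14, 0.14, 0.14, 0.14]
}}

```text
clock: 8.93
position: [0.4539, -0.3086, 0.0231]
tcp_rot: [-3.127, -0.259, 0.007]
ft_force: [-0.7, 0.7, 0.6]
gripper_width: 0.0403
grasp_force: 0.0
```

>>> {"op": "carry_out", "data": {
  "slide": [
    [0, 0, -0.006],
    [0, 0, 0],
    [0, 0, 0]
  ],
  "rotation": [
    [0, 0, 0],
    [0, 0, 0],
    [0, 0, 0]
  ],
  "gripper": [0.14, 0.14, 0.14]
}}

```text
clock: 9.18
position: [0.4567, -0.31, 0.0211]
tcp_rot: [3.13, 0.261, 0.002]
ft_force: [-0.6, -0.4, 0.3]
gripper_width: 0.0399
grasp_force: 0.0
```

>>> {"op": "carry_out", "data": {
  "slide": [
    [0, 0.001, -0.004],
    [0, 0, -0.002],
    [0, 0, 0],
    [0, 0, 0],
    [0, 0, 0],
    [0, 0, 0],
    [0, 0, 0]
  ],
  "rotation": [
    [0, 0, 0],
    [0, 0, 0],
    [0, 0, 0],
    [0, 0, 0],
    [0, 0, 0],
    [0, 0, 0],
    [0, 0, 0]
  ],
  "gripper": [0.14, 0.14, 0.85, 0.85, 0.85, 0.85, 0.85]
}}

```text
clock: 9.77
position: [0.4561, -0.3087, 0.0149]
tcp_rot: [3.131, 0.26, 0.001]
ft_force: [1.1, 1.0, 1.8]
gripper_width: 0.0186
grasp_force: 10.0
```

>>> {"op": "carry_out", "data": {
  "slide": [
    [0, 0, 0.015],
    [0, 0, 0.03],
    [0, 0, 0.038],
    [0.005, 0.01, 0.037],
    [0.015, 0.025, 0.025],
    [0.019, 0.03, 0.015],
    [0.02, 0.034, 0.01],
    [0.02, 0.034, 0],
    [0.02, 0.034, 0],
    [0.02, 0.034, 0]
  ],
  "rotation": [
    [0, 0, 0],
    [0, 0, 0],
    [0, 0, 0],
    [0, 0, 0],
    [0, 0, 0],
    [0, 0, 0],
    [0, 0, 0],
    [0, 0, 0],
    [0, 0, 0],
    [0, 0, 0]
  ],
  "gripper": [0.85, 0.85, 0.85, 0.85, 0.85, 0.85, 0.85, 0.85, 0.85, 0.85]
}}

```text
clock: 10.6
position: [0.5755, -0.1059, 0.1849]
tcp_rot: [3.131, 0.26, 0.001]
ft_force: [0.2, -0.8, -0.4]
gripper_width: 0.0183
grasp_force: 10.0
```

>>> {"op": "carry_out", "data": {
  "slide": [
    [0.02, 0.034, 0],
    [0.016, 0.03, 0],
    [0.01, 0.016, 0],
    [0.005, 0.008, 0],
    [0, 0, 0],
    [0, 0, -0.01],
    [0, 0, -0.012],
    [0, 0, -0.008],
    [0, 0, 0],
    [0, 0, 0]
  ],
  "rotation": [
    [0, 0, 0],
    [0, 0, 0],
    [0, 0, 0],
    [0, 0, 0],
    [0, 0, 0],
    [0, 0, 0],
    [0, 0, 0],
    [0, 0, 0],
    [0, 0, 0],
    [0, 0, 0]
  ],
  "gripper": [0.85, 0.85, 0.85, 0.85, 0.85, 0.85, 0.85, 0.85, 0.85, 0.85]
}}

```text
clock: 11.43
position: [0.625, -0.0216, 0.1538]
tcp_rot: [3.131, 0.256, -0.003]
ft_force: [0.1, -0.6, -0.5]
gripper_width: 0.0185
grasp_force: 10.0
```

>>> {"op": "carry_out", "data": {
  "slide": [
    [0, 0, -0.005],
    [0, 0, -0.004],
    [0, 0, -0.0025],
    [0, 0, -0.0015],
    [0, 0, -0.0015],
    [0, 0, -0.0015],
    [0, 0, -0.002],
    [0, 0, -0.002],
    [0, 0, -0.002],
    [0, 0, 0]
  ],
  "rotation": [
    [0, 0, 0],
    [0, 0, 0],
    [0, 0, 0],
    [0, 0, 0],
    [0, 0, 0],
    [0, 0, 0],
    [0, 0, 0],
    [0, 0, 0],
    [0, 0, 0],
    [0, 0, 0]
  ],
  "gripper": [0.85, 0.85, 0.85, 0.85, 0.85, 0.85, 0.85, 0.85, 0.85, 0.85]
}}

```text
clock: 12.27
position: [0.6256, -0.0196, 0.132]
tcp_rot: [-3.131, -0.26, 0.001]
ft_force: [0.3, 0.2, -1.0]
gripper_width: 0.0185
grasp_force: 10.0
```

Run:
```python
from h import *
p=read_camera("scene"); print(tilt(p),robot.state()["ft_force"])
```

```text
[(-4.63, 3.0, 0.48), (6.06, -6.0, 0.36, 0.1062), (-1.0, 0.75, 0.41, -0.08)] [ 0.41556684  0.31277338 -0.37790317]
```

>>> {"op": "carry_out", "data": {
  "slide": [
    [0, 0, -0.001],
    [0, 0, 0],
    [0, 0, 0],
    [0, 0, 0],
    [0, 0, 0.01],
    [0, 0, 0.025],
    [0, 0, 0.03],
    [0, -0.01, 0.03],
    [0, -0.03, 0.01]
  ],
  "rotation": [
    [0, 0, 0],
    [0, 0, 0],
    [0, 0, 0],
    [0, 0, 0],
    [0, 0, 0],
    [0, 0, 0],
    [0, 0, 0],
    [0, 0, 0],
    [0, 0, 0]
  ],
  "gripper": [0.85, 0.45, 0.3, 0.2, 0.14, 0.14, 0.14, 0.14, 0.14]
}}

```text
clock: 13.07
position: [0.6292, -0.0531, 0.2426]
tcp_rot: [-3.125, -0.276, -0.017]
ft_force: [0.7, 0.9, 0.1]
gripper_width: 0.0396
grasp_force: 0.0
```

>>> {"op": "carry_out", "data": {
  "slide": [
    [0, -0.04, 0],
    [0, -0.04, 0],
    [-0.03, -0.025, 0],
    [-0.035, 0, 0],
    [-0.04, 0, 0],
    [-0.04, 0, 0],
    [-0.03, 0, 0],
    [0, 0, 0],
    [0, 0, 0]
  ],
  "rotation": [
    [0, 0, 0],
    [0, 0, 0],
    [0, 0, 0],
    [0, 0, 0],
    [0, 0, 0],
    [0, 0, 0],
    [0, 0, 0],
    [0, 0, 0],
    [0, 0, 0]
  ],
  "gripper": [0.14, 0.14, 0.14, 0.14, 0.14, 0.14, 0.14, 0.14, 0.14]
}}

```text
clock: 13.82
position: [0.45, -0.1651, 0.2379]
tcp_rot: [3.13, 0.258, 0.003]
ft_force: [0.4, 0.1, 1.2]
gripper_width: 0.0398
grasp_force: 0.0
```

Run:
```python
from h import *
p=read_camera("scene"); save(p,"after2.png",(270,105,400,225),5); print(tilt(p),robot.state()["position"],robot.state()["clock"])
for n in ("pan_right_floor","pan_left_floor","poise_post"): print([np.round(d["xyz"],4) for d in mark_of(p,n)][:1])
p=read_camera("top"); print([np.round(d["xyz"],4) for d in mark_of(p,"poise_post")][:1])
```

```text
[(6.68, -0.75, 0.67), (7.03, -0.5, 0.64, 0.1426), (-6.2, 0.25, 0.92, 0.1286)] [ 0.45166831 -0.16484858  0.23778481] 13.8667
[]
[array([0.5695, 0.2023, 0.1284])]
[array([0.4983, 0.0094, 0.1133])]
[array([0.4969, 0.0143, 0.1145])]
```

View pics/after2.png

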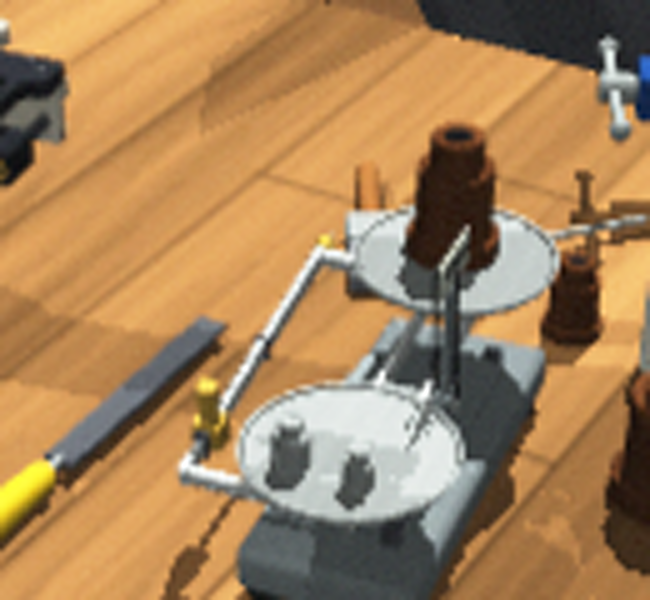

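Both weights stand on the right pan at crop (288,455) and (357,475), and the beam is now at +0.12. I'll straddle the post with 40 mm open fingers and nudge it from one side only.

>>> {"op": "carry_out", "data": {
  "slide": [
    [0.005, 0.018, 0],
    [0.008, 0.032, 0],
    [0.009, 0.036, -0.005],
    [0.009, 0.036, -0.01],
    [0.009, 0.034, -0.015],
    [0.006, 0.021, -0.03],
    [0, 0, -0.03],
    [0, 0, 0],
    [0, 0, 0],
    [0, 0, 0]
  ],
  "rotation": [
    [0, 0, 0],
    [0, 0, 0],
    [0, 0, 0],
    [0, 0, 0],
    [0, 0, 0],
    [0, 0, 0],
    [0, 0, 0],
    [0, 0, 0],
    [0, 0, 0],
    [0, 0, 0]
  ],
  "gripper": [0.14, 0.14, 0.14, 0.14, 0.14, 0.14, 0.14, 0.14, 0.14, 0.14]
}}

```text
clock: 14.95
position: [0.498, 0.0113, 0.1475]
tcp_rot: [3.13, 0.257, 0.003]
ft_force: [0.9, -0.1, 0.4]
gripper_width: 0.0402
grasp_force: 0.0
```

Run:
```python
from h import *
s=robot.state()["position"]; print(s)
p=read_camera("scene"); np.save("scene_plus.npy",p["image"]); save(p,"strad.png",(250,90,400,215),5); print(tilt(p))
print([np.round(d["xyz"],4) for d in mark_of(p,"poise_post")][:1])
```

```text
[0.4980333  0.01130969 0.14751803]
[(6.89, -1.25, 0.72), (7.27, -1.0, 0.68, 0.1513), (-6.26, 0.25, 0.92, 0.1312)]
[array([0.5883, 0.105 , 0.0878])]
```

View pics/strad.png

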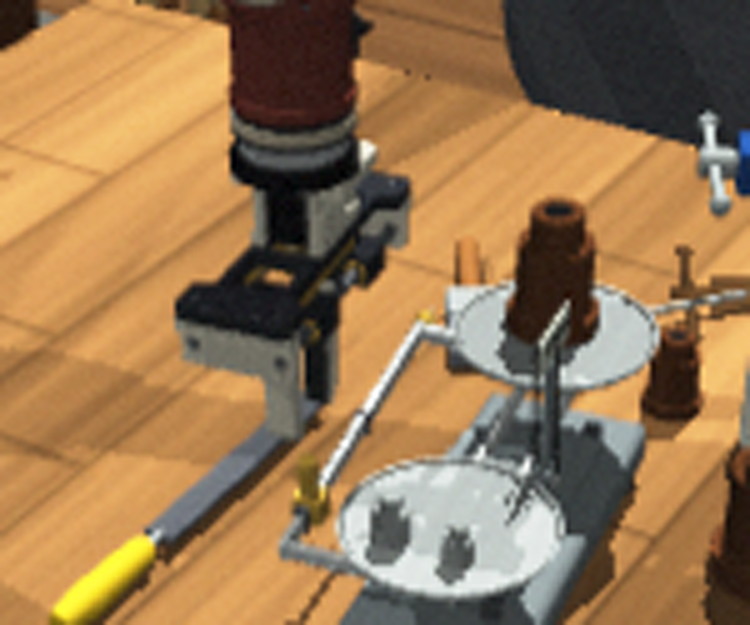

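>>> {"op": "carry_out", "data": {
  "slide": [
    [0, 0, -0.02],
    [0, 0, -0.015],
    [0, 0, -0.008],
    [0, 0, 0],
    [0, 0, 0]
  ],
  "rotation": [
    [0, 0, 0],
    [0, 0, 0],
    [0, 0, 0],
    [0, 0, 0],
    [0, 0, 0]
  ],
  "gripper": [0.14, 0.14, 0.14, 0.14, 0.14]
}}

```text
clock: 15.47
position: [0.4975, 0.0119, 0.1043]
tcp_rot: [3.131, 0.259, 0.002]
ft_force: [-0.3, 0.5, -0.4]
gripper_width: 0.0398
grasp_force: 0.0
```

>>> {"op": "carry_out", "data": {
  "slide": [
    [-0.0005, 0.003, 0],
    [-0.0005, 0.004, 0],
    [-0.0005, 0.003, 0],
    [-0.0005, 0.003, 0],
    [-0.0005, 0.003, 0],
    [-0.0005, 0.003, 0],
    [-0.0005, 0.003, 0],
    [-0.0005, 0.003, 0],
    [-0.0005, 0.003, 0],
    [-0.0005, 0.003, 0]
  ],
  "rotation": [
    [0, 0, 0],
    [0, 0, 0],
    [0, 0, 0],
    [0, 0, 0],
    [0, 0, 0],
    [0, 0, 0],
    [0, 0, 0],
    [0, 0, 0],
    [0, 0, 0],
    [0, 0, 0]
  ],
  "gripper": [0.14, 0.14, 0.14, 0.14, 0.14, 0.14, 0.14, 0.14, 0.14, 0.14]
}}

```text
clock: 16.3
position: [0.4919, 0.0436, 0.1035]
tcp_rot: [3.131, 0.26, 0.0]
ft_force: [0.4, -1.0, 0.8]
gripper_width: 0.0402
grasp_force: 0.5
```

>>> {"op": "carry_out", "data": {
  "slide": [
    [-0.0005, 0.003, 0],
    [0, 0, 0],
    [0, 0, 0],
    [0.001, -0.004, 0],
    [0.0005, -0.004, 0],
    [0, 0, 0],
    [0, 0, 0]
  ],
  "rotation": [
    [0, 0, 0],
    [0, 0, 0],
    [0, 0, 0],
    [0, 0, 0],
    [0, 0, 0],
    [0, 0, 0],
    [0, 0, 0]
  ],
  "gripper": [0.14, 0.14, 0.14, 0.14, 0.14, 0.14, 0.14]
}}

```text
clock: 16.88
position: [0.4929, 0.0377, 0.1035]
tcp_rot: [3.131, 0.258, -0.0]
ft_force: [-0.0, 0.4, 0.2]
gripper_width: 0.0402
grasp_force: 0.0
```

Run:
```python
from h import *
s=robot.state()["position"]; print(s)
p=read_camera("scene"); save(p,"push1.png",(250,90,400,215),5); print(tilt(p))
print([np.round(d["xyz"],4) for d in mark_of(p,"poise_post")][:1])
```

```text
[0.49293734 0.0376811  0.10347744]
[(5.22, -1.5, 0.75), (5.49, -0.25, 0.7, 0.0848), (-4.96, 0.25, 0.91, 0.0789)]
[array([0.4922, 0.037 , 0.1172])]
```

View pics/push1.png

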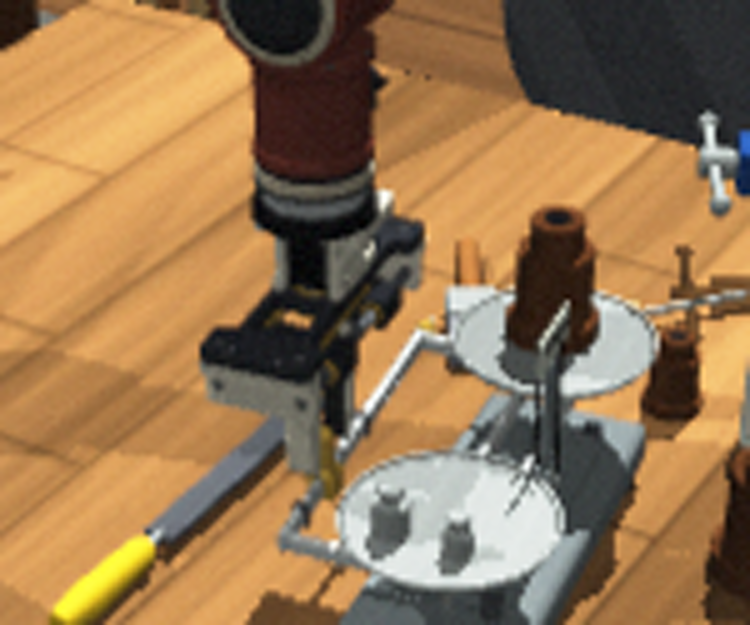

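>>> {"op": "carry_out", "data": {
  "slide": [
    [0, 0, 0],
    [0, 0, 0],
    [0, 0, 0],
    [0, 0, 0],
    [0, 0, 0],
    [0, 0, 0],
    [0, 0, 0],
    [0, 0, 0],
    [0, 0, 0],
    [0, 0, 0]
  ],
  "rotation": [
    [0, 0, 0],
    [0, 0, 0],
    [0, 0, 0],
    [0, 0, 0],
    [0, 0, 0],
    [0, 0, 0],
    [0, 0, 0],
    [0, 0, 0],
    [0, 0, 0],
    [0, 0, 0]
  ],
  "gripper": [0.14, 0.14, 0.14, 0.14, 0.14, 0.14, 0.14, 0.14, 0.14, 0.14]
}}

```text
clock: 17.82
position: [0.4929, 0.0384, 0.1035]
tcp_rot: [-3.131, -0.26, 0.0]
ft_force: [-1.1, 0.1, 0.2]
gripper_width: 0.0398
grasp_force: 0.0
```

```bash
cat >> h.py <<'E'
def shift(ref,g,w,m=12):
    t=ref[w[1]:w[3],w[0]:w[2]]; s=g[w[1]-m:w[3]+m,w[0]-4:w[2]+4]
    f=lambda i: cv2.resize(i,None,fx=8,fy=8,interpolation=cv2.INTER_CUBIC)
    r=cv2.matchTemplate(f(s),f(t),cv2.TM_CCOEFF_NORMED); _,b,_,l=cv2.minMaxLoc(r)
    return l[1]/8-m,b
G=lambda i: cv2.cvtColor(i,cv2.COLOR_RGB2GRAY).astype(np.float32)
def tilt2(p):
    a,b,g=G(np.load("scene_ref.npy")),G(np.load("scene_plus.npy")),G(p["image"]); o=[]
    # blank upper part, blank left half, left pan far-left rim; windows in the -0.12 image, image px
    for w in ((350,134,371,152),(348,134,361,166),(338,150,356,176)):
        D,_=shift(a,b,w); w2=(w[0],w[1]+round(D),w[2],w[3]+round(D))
        d1,c1=shift(a,g,w); d2,c2=shift(b,g,w2)
        o+=[(round(-.12+.24*d1/D,4),round(float(c1),2),round(.12-.24*d2/D*-1*-1 if 0 else .12+.24*d2/D,4),round(float(c2),2),D)]
    # right pan with weights, only against plus
    D=7.2; 
    for w in ((316,182,364,208),): d,c=shift(b,g,w); o.append((round(.12+.24*d/D,4),round(float(c),2)))
    return o
E
python3 - <<'E'
from h import *
p=read_camera("scene"); print(tilt(p)); [print(x) for x in tilt2(p)]; print(robot.state()["clock"])
E
```

```text
[(3.67, -1.5, 0.78), (4.31, -2.0, 0.71, 0.0408), (-2.57, 0.5, 0.91, -0.017)]
(0.0, 0.96, 0.0046, 0.98, -6.5)
(-0.0192, 0.9, 0.0144, 0.93, -6.25)
(-0.0024, 0.85, 0.0171, 0.87, -6.125)
(0.02, 0.85)
17.8667
```

>>> {"op": "carry_out", "data": {
  "slide": [
    [0, 0, 0],
    [0, 0, 0],
    [0, 0, 0],
    [0, 0, 0],
    [0, 0, 0],
    [0, 0, 0],
    [0, 0, 0],
    [0, 0, 0]
  ],
  "rotation": [
    [0, 0, 0],
    [0, 0, 0],
    [0, 0, 0],
    [0, 0, 0],
    [0, 0, 0],
    [0, 0, 0],
    [0, 0, 0],
    [0, 0, 0]
  ],
  "gripper": [0.14, 0.14, 0.14, 0.14, 0.14, 0.14, 0.14, 0.14]
}}

```text
clock: 18.53
position: [0.4929, 0.0384, 0.1035]
tcp_rot: [-3.131, -0.26, -0.0]
ft_force: [0.2, -0.5, 0.3]
gripper_width: 0.04
grasp_force: 0.0
```

```bash
cat >> h.py <<'E'
def ecc(ref,g,w,init):
    M=np.array([[1,0,0],[0,1,init]],np.float32); k=np.ones_like(ref,np.uint8)*0
    t=ref[w[1]:w[3],w[0]:w[2]]
    M=np.array([[1,0,w[0]],[0,1,w[1]+init]],np.float32)
    c,M=cv2.findTransformECC(t,g,M,cv2.MOTION_TRANSLATION,(3,200,1e-6),None,3)
    return M[1,2]-w[1],c
def tilt3(gs):
    a,b=G(np.load("scene_ref.npy")),G(np.load("scene_plus.npy")); g=np.mean([G(i) for i in gs],0).astype(np.float32); o=[]
    for w in ((350,134,371,152),(350,136,362,164),(352,132,370,160)):
        D,_=ecc(a,b,w,-6); w2=(w[0],w[1]+round(D),w[2],w[3]+round(D))
        i=shift(a,g,w)[0]; d1,c1=ecc(a,g,w,i); d2,c2=ecc(b,g,w2,i-D)
        o.append(tuple(round(float(x),4) for x in (-.12+.24*d1/D,c1,.12+.24*d2/D,c2,D)))
    return o
E
python3 - <<'E'
from h import *
ps=[read_camera("scene") for _ in range(3)]
np.save("lev.npy",ps[-1]["image"])
print(np.abs(G(ps[0]["image"])-G(ps[1]["image"])).mean())
[print(x) for x in tilt2(ps[-1])]; print("ecc");[print(x) for x in tilt3([p["image"] for p in ps])]
for n in ("pan_left_floor","pan_right_floor"): print([[np.round(d["xyz"],4) for d in mark_of(p,n)][:1] for p in ps[-2:]])
# predicted pixel travel of the blank between stops
p=ps[0]; print(proj(p,(0.566,.2135,.18))-proj(p,(0.566,.2135,.156)), robot.state()["clock"])
E
```

```text
1.967293
(0.0046, 0.96, 0.0092, 0.98, -6.5)
(-0.0096, 0.89, 0.0192, 0.93, -6.25)
(0.0024, 0.85, 0.022, 0.87, -6.125)
(0.0242, 0.86)
ecc
(0.0018, 0.9798, 0.0081, 0.9919, -6.4798)
(-0.0364, 0.9401, 0.0215, 0.9494, -6.1956)
(-0.0255, 0.9362, 0.0297, 0.9641, -6.3774)
[[array([0.5748, 0.2025, 0.1199])], [array([0.5734, 0.2001, 0.1167])]]
[[array([0.6046, 0.0082, 0.1166])], [array([0.6022, 0.0079, 0.1224])]]
[ 0.36781814 -6.27866364] 18.8833
```

```bash
cat >> h.py <<'E'
def cols(im):
    f=cv2.GaussianBlur(im[:,:,0].astype(np.float32)-im[:,:,2],(0,0),.6)
    out={}
    for u in range(326,341):   # bar: grey against wood
        c=f[135:185,u]; k=np.clip(0.6*np.median(c)-c,0,None)
        i=int(np.argmax(np.convolve(k,np.ones(3),'same'))); lo=max(i-4,0); kk=k[lo:i+5]; out[("bar",u)]=135+lo+(kk*np.arange(len(kk))).sum()/kk.sum()
    for u in range(357,367):   # top edge of the blank, wood above
        c=f[115:150,u]; bg=np.median(c[:5]); fg=np.min(c); h=(bg+fg)/2
        i=int(np.argmax(c<h)); out[("top",u)]=115+i-1+(c[i-1]-h)/(c[i-1]-c[i])
    return out
def tilt4(im,v=False):
    a,b,g=cols(np.load("scene_ref.npy")),cols(np.load("scene_plus.npy")),cols(im); r={}
    for k in a:
        D=b[k]-a[k]
        if v: print(k,round(a[k],2),round(g[k],2),round(b[k],2),round(-.12+.24*(g[k]-a[k])/D,4))
        if -9<D<-3: r.setdefault(k[0],[]).append(-.12+.24*(g[k]-a[k])/D)
    return {k:(round(float(np.median(x)),4),len(x),round(float(np.std(x)),4)) for k,x in r.items()}
E
python3 - <<'E'
from h import *
print(tilt4(np.load("lev.npy"),True))
E
```

```text
('bar', 326) 181.52 137.82 137.64 0.119
('bar', 327) 181.53 137.4 136.61 0.1157
('bar', 328) 181.51 137.19 136.48 0.1162
('bar', 329) 181.03 137.25 162.55 0.4487
('bar', 330) 181.03 137.36 161.21 0.4087
('bar', 331) 181.01 137.38 159.52 0.3672
('bar', 332) 181.5 137.73 157.94 0.3258
('bar', 333) 181.5 181.92 156.51 -0.124
('bar', 334) 180.55 181.79 156.06 -0.1322
('bar', 335) 180.54 181.75 183.05 -0.0045
('bar', 336) 180.52 181.71 183.02 -0.0059
('bar', 337) 180.51 181.68 182.93 -0.0047
('bar', 338) 181.51 181.67 182.77 -0.088
('bar', 339) 180.52 181.71 182.33 0.0375
('bar', 340) 180.56 181.74 181.85 0.0995
('top', 357) 139.27 135.17 132.15 0.0184
('top', 358) 137.07 133.7 130.9 0.011
('top', 359) 136.61 133.03 130.08 0.0115
('top', 360) 136.58 132.93 129.89 0.011
('top', 361) 136.52 132.97 129.84 0.0077
('top', 362) 136.45 133.12 129.88 0.0017
('top', 363) 136.53 133.11 130.06 0.0068
('top', 364) 137.87 133.41 130.46 0.0245
('top', 365) 139.38 135.08 131.82 0.0166
('top', 366) 139.71 136.04 132.47 0.0016
{'top': (0.011, 10, 0.0069)}
```

```bash
sed -i 's/c=f\[135:185,u\]/c=f[152:175,u]/; s/=135+lo/=152+lo/; s/range(326,341)/range(328,335)/' h.py
python3 - <<'E'
from h import *
np.save("plus_top.npy",0)
im=np.mean([read_camera("scene")["image"] for _ in range(4)],0).astype(np.float32)
print(tilt4(im,True)); [print(x) for x in tilt3([np.uint8(im)])]; print(robot.state()["clock"])
E
```

```text
('bar', 328) 168.11 166.22 164.4 0.0021
('bar', 329) 166.99 164.79 162.55 -0.0009
('bar', 330) 165.8 163.52 161.21 -0.0006
('bar', 331) 164.79 162.3 159.55 -0.0058
('bar', 332) 163.78 160.69 157.93 0.007
('bar', 333) 162.83 159.51 156.51 0.0059
('bar', 334) 162.61 159.18 156.06 0.0057
('top', 357) 139.27 135.16 132.15 0.0186
('top', 358) 137.07 133.66 130.9 0.0124
('top', 359) 136.61 133.03 130.08 0.0115
('top', 360) 136.58 132.9 129.89 0.012
('top', 361) 136.52 132.92 129.84 0.0092
('top', 362) 136.45 132.98 129.88 0.0067
('top', 363) 136.53 133.1 130.06 0.0073
('top', 364) 137.87 133.43 130.46 0.0237
('top', 365) 139.38 134.98 131.82 0.0197
('top', 366) 139.71 135.96 132.47 0.0044
{'bar': (0.0021, 7, 0.0043), 'top': (0.0117, 10, 0.0059)}
(0.0029, 0.9798, 0.0087, 0.9919, -6.4798)
(-0.0364, 0.9404, 0.0212, 0.949, -6.1956)
(-0.0253, 0.9362, 0.0301, 0.9641, -6.3774)
19.0833
```

Run:
```python
from h import *
im=np.mean([read_camera("scene")["image"] for _ in range(3)],0).astype(np.float32)
A,B=np.load("scene_ref.npy"),np.load("scene_plus.npy")
F=lambda im: cv2.GaussianBlur(im[:,:,0].astype(np.float32)-im[:,:,2],(0,0),.6)
fs=[F(x) for x in (A,im,B)]
t=[]
for u in range(308,318):
    r=[]
    for f,(lo,hi) in zip(fs,((187,199),(190,203),(193,207))):
        c=f[lo:hi,u]; k=np.clip(.6*np.max(c)-c,0,None); r.append(lo+(k*np.arange(len(k))).sum()/k.sum())
    print(u,np.round(r,2),round(-.12+.24*(r[1]-r[0])/(r[2]-r[0]),4))
# left pan: leftmost-lower arc and right arc edges, column crossings
big=[cv2.resize(x[120:215,300:400].astype(np.uint8)[:,:,::-1],None,fx=2.6,fy=5,interpolation=cv2.INTER_NEAREST) for x in (A,im,B)]
cv2.imwrite("pics/cmp.png",np.hstack(big))
```

```text
308 [190.71 194.34 197.63] 0.0061
309 [190.57 193.93 197.02] 0.0051
310 [190.77 193.98 196.96] 0.0043
311 [191.13 194.56 197.68] 0.006
312 [192.71 196.06 199.52] -0.0021
313 [193.59 197.66 200.55] 0.0203
314 [193.54 197.99 200.84] 0.0264
315 [194.45 198.33 201.51] 0.012
316 [194.58 198.48 201.94] 0.0074
317 [192.56 196.58 199.9 ] 0.0116
```

View pics/cmp.png

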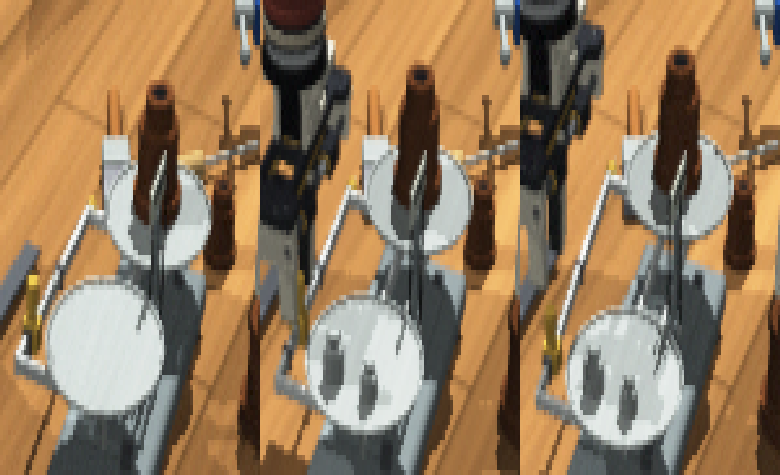

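Several edge measurements agree on about +0.006 rad, slightly right-heavy. I'll give the poise one more light nudge of about 0.8 mm to the left.

>>> {"op": "carry_out", "data": {
  "slide": [
    [-0.0005, 0.004, 0],
    [-0.0005, 0.002, 0],
    [-0.0005, 0.001, 0],
    [0, 0.001, 0],
    [0, 0.0004, 0],
    [0, 0.0004, 0],
    [0, 0, 0],
    [0, 0, 0],
    [0.001, -0.005, 0],
    [0.0005, -0.006, 0]
  ],
  "rotation": [
    [0, 0, 0],
    [0, 0, 0],
    [0, 0, 0],
    [0, 0, 0],
    [0, 0, 0],
    [0, 0, 0],
    [0, 0, 0],
    [0, 0, 0],
    [0, 0, 0],
    [0, 0, 0]
  ],
  "gripper": [0.14, 0.14, 0.14, 0.14, 0.14, 0.14, 0.14, 0.14, 0.14, 0.14]
}}

```text
clock: 20.07
position: [0.4931, 0.0361, 0.1035]
tcp_rot: [-3.131, -0.262, -0.0]
ft_force: [-0.2, -0.4, 0.5]
gripper_width: 0.04
grasp_force: 0.0
```

>>> {"op": "carry_out", "data": {
  "slide": [
    [0, 0, 0],
    [0, 0, 0],
    [0, 0, 0],
    [0, 0, 0],
    [0, 0, 0],
    [0, 0, 0],
    [0, 0, 0],
    [0, 0, 0],
    [0, 0, 0],
    [0, 0, 0]
  ],
  "rotation": [
    [0, 0, 0],
    [0, 0, 0],
    [0, 0, 0],
    [0, 0, 0],
    [0, 0, 0],
    [0, 0, 0],
    [0, 0, 0],
    [0, 0, 0],
    [0, 0, 0],
    [0, 0, 0]
  ],
  "gripper": [0.14, 0.14, 0.14, 0.14, 0.14, 0.14, 0.14, 0.14, 0.14, 0.14]
}}

```text
clock: 20.9
position: [0.493, 0.0362, 0.1035]
tcp_rot: [-3.131, -0.26, -0.0]
ft_force: [-0.6, -0.4, -0.7]
gripper_width: 0.04
grasp_force: 0.0
```

>>> {"op": "carry_out", "data": {
  "slide": [
    [0, 0, 0],
    [0, 0, 0],
    [0, 0, 0],
    [0, 0, 0],
    [0, 0, 0],
    [0, 0, 0],
    [0, 0, 0],
    [0, 0, 0],
    [0, 0, 0],
    [0, 0, 0]
  ],
  "rotation": [
    [0, 0, 0],
    [0, 0, 0],
    [0, 0, 0],
    [0, 0, 0],
    [0, 0, 0],
    [0, 0, 0],
    [0, 0, 0],
    [0, 0, 0],
    [0, 0, 0],
    [0, 0, 0]
  ],
  "gripper": [0.14, 0.14, 0.14, 0.14, 0.14, 0.14, 0.14, 0.14, 0.14, 0.14]
}}

```text
clock: 21.73
position: [0.4929, 0.0362, 0.1035]
tcp_rot: [-3.131, -0.26, -0.0]
ft_force: [0.7, -0.1, -0.6]
gripper_width: 0.0398
grasp_force: 0.0
```

```bash
cat >> h.py <<'E'
def tiltR(im):
    A,B=np.load("scene_ref.npy"),np.load("scene_plus.npy")
    F=lambda im: cv2.GaussianBlur(im[:,:,0].astype(np.float32)-im[:,:,2],(0,0),.6)
    fs=[F(x) for x in (A,im,B)]; t=[]
    for u in range(308,318):
        r=[]
        for f,(lo,hi) in zip(fs,((187,199),(190,203),(193,207))):
            c=f[lo:hi,u]; k=np.clip(.6*np.max(c)-c,0,None); r.append(lo+(k*np.arange(len(k))).sum()/k.sum())
        t.append(-.12+.24*(r[1]-r[0])/(r[2]-r[0]))
    return round(float(np.median(t)),4)
E
python3 - <<'E'
from h import *
im=np.mean([read_camera("scene")["image"] for _ in range(3)],0).astype(np.float32); np.save("lev2.npy",im)
print(tilt4(im),tiltR(im)); [print(x) for x in tilt3([np.uint8(im)])]; print(robot.state()["clock"])
E
```

```text
{'bar': (0.0018, 7, 0.0041), 'top': (0.0112, 10, 0.007)} 0.0064
(0.0016, 0.98, 0.0084, 0.9918, -6.4798)
(-0.0369, 0.9398, 0.021, 0.9493, -6.1956)
(-0.0252, 0.9364, 0.0294, 0.9641, -6.3774)
21.8833
```

The poise did not move, so I'll push 1 mm further.

>>> {"op": "carry_out", "data": {
  "slide": [
    [-0.0005, 0.004, 0],
    [-0.0005, 0.004, 0],
    [-0.0005, 0.0015, 0],
    [0, 0.001, 0],
    [0, 0.0005, 0],
    [0, 0.0005, 0],
    [0, 0.0005, 0],
    [0, 0, 0],
    [0.001, -0.006, 0],
    [0.0005, -0.006, 0]
  ],
  "rotation": [
    [0, 0, 0],
    [0, 0, 0],
    [0, 0, 0],
    [0, 0, 0],
    [0, 0, 0],
    [0, 0, 0],
    [0, 0, 0],
    [0, 0, 0],
    [0, 0, 0],
    [0, 0, 0]
  ],
  "gripper": [0.14, 0.14, 0.14, 0.14, 0.14, 0.14, 0.14, 0.14, 0.14, 0.14]
}}

```text
clock: 22.72
position: [0.4931, 0.0358, 0.1035]
tcp_rot: [3.131, 0.261, 0.0]
ft_force: [-0.1, -0.4, -0.2]
gripper_width: 0.04
grasp_force: 0.0
```

>>> {"op": "carry_out", "data": {
  "slide": [
    [0, 0, 0],
    [0, 0, 0],
    [0, 0, 0],
    [0, 0, 0],
    [0, 0, 0],
    [0, 0, 0],
    [0, 0, 0],
    [0, 0, 0],
    [0, 0, 0],
    [0, 0, 0]
  ],
  "rotation": [
    [0, 0, 0],
    [0, 0, 0],
    [0, 0, 0],
    [0, 0, 0],
    [0, 0, 0],
    [0, 0, 0],
    [0, 0, 0],
    [0, 0, 0],
    [0, 0, 0],
    [0, 0, 0]
  ],
  "gripper": [0.14, 0.14, 0.14, 0.14, 0.14, 0.14, 0.14, 0.14, 0.14, 0.14]
}}

```text
clock: 23.55
position: [0.4929, 0.0362, 0.1035]
tcp_rot: [-3.131, -0.26, 0.0]
ft_force: [0.1, 0.6, 0.5]
gripper_width: 0.0398
grasp_force: 0.0
```

>>> {"op": "carry_out", "data": {
  "slide": [
    [0, 0, 0],
    [0, 0, 0],
    [0, 0, 0],
    [0, 0, 0],
    [0, 0, 0],
    [0, 0, 0],
    [0, 0, 0],
    [0, 0, 0]
  ],
  "rotation": [
    [0, 0, 0],
    [0, 0, 0],
    [0, 0, 0],
    [0, 0, 0],
    [0, 0, 0],
    [0, 0, 0],
    [0, 0, 0],
    [0, 0, 0]
  ],
  "gripper": [0.14, 0.14, 0.14, 0.14, 0.14, 0.14, 0.14, 0.14]
}}

```text
clock: 24.22
position: [0.4929, 0.0362, 0.1035]
tcp_rot: [-3.131, -0.26, -0.0]
ft_force: [-0.2, -1.0, 0.8]
gripper_width: 0.0396
grasp_force: 0.0
```

Run:
```python
from h import *
im=np.mean([read_camera("scene")["image"] for _ in range(3)],0).astype(np.float32); np.save("lev3.npy",im)
print(tilt4(im),tiltR(im)); [print(x) for x in tilt3([np.uint8(im)])]; print(robot.state()["clock"])
```

```text
{'bar': (0.002, 7, 0.0039), 'top': (0.0108, 10, 0.0066)} 0.0064
(0.0024, 0.9799, 0.0084, 0.9918, -6.4798)
(-0.0367, 0.9399, 0.0219, 0.9492, -6.1956)
(-0.0253, 0.9366, 0.0299, 0.9642, -6.3774)
24.3667
```

>>> {"op": "carry_out", "data": {
  "slide": [
    [-0.0005, 0.004, 0],
    [-0.0005, 0.004, 0],
    [-0.0005, 0.002, 0],
    [0, 0.0015, 0],
    [0, 0.001, 0],
    [0, 0.001, 0],
    [0, 0.0005, 0],
    [0, 0, 0],
    [0, 0, 0],
    [0, 0, 0]
  ],
  "rotation": [
    [0, 0, 0],
    [0, 0, 0],
    [0, 0, 0],
    [0, 0, 0],
    [0, 0, 0],
    [0, 0, 0],
    [0, 0, 0],
    [0, 0, 0],
    [0, 0, 0],
    [0, 0, 0]
  ],
  "gripper": [0.14, 0.14, 0.14, 0.14, 0.14, 0.14, 0.14, 0.14, 0.14, 0.14]
}}

```text
clock: 25.2
position: [0.4915, 0.05, 0.1035]
tcp_rot: [3.131, 0.26, 0.0]
ft_force: [0.9, 0.5, -0.2]
gripper_width: 0.04
grasp_force: 0.0
```

Run:
```python
from h import *
s=robot.state(); print(s["position"],s["ft_force"],s["grasp_force"])
im=read_camera("scene")["image"]
print(tilt4(im),tiltR(im)); print(tilt3([im])[0])
```

```text
[0.49146632 0.05000057 0.10352894] [ 0.8975396   0.50503589 -0.22061641] 0.0
{'bar': (0.002, 7, 0.0041), 'top': (0.0111, 10, 0.0064)} 0.0067
(0.0029, 0.9803, 0.0087, 0.9921, -6.4798)
```

>>> {"op": "carry_out", "data": {
  "slide": [
    [0, 0.0005, 0],
    [0, 0.0005, 0],
    [0, 0.0005, 0],
    [0, 0.0005, 0],
    [0, 0, 0],
    [0, 0, 0]
  ],
  "rotation": [
    [0, 0, 0],
    [0, 0, 0],
    [0, 0, 0],
    [0, 0, 0],
    [0, 0, 0],
    [0, 0, 0]
  ],
  "gripper": [0.14, 0.14, 0.14, 0.14, 0.14, 0.14]
}}

```text
clock: 25.75
position: [0.4913, 0.052, 0.1035]
tcp_rot: [3.131, 0.26, -0.0]
ft_force: [-0.2, -0.7, 0.4]
gripper_width: 0.04
grasp_force: 0.3
```

Run:
```python
from h import *
s=robot.state(); print(s["position"],s["ft_force"],s["grasp_force"])
im=read_camera("scene")["image"]
print(tilt4(im),tiltR(im)); print(tilt3([im])[0])
```

```text
[0.49134217 0.05200501 0.10349876] [-0.18042433 -0.65475475  0.37296377] 0.3212653435048196
{'bar': (0.0008, 7, 0.0042), 'top': (0.0109, 10, 0.0065)} 0.0074
(0.0024, 0.9798, 0.0085, 0.9919, -6.4798)
```

>>> {"op": "carry_out", "data": {
  "slide": [
    [0, 0.0005, 0],
    [0, 0.0005, 0],
    [0, 0, 0],
    [0, 0, 0]
  ],
  "rotation": [
    [0, 0, 0],
    [0, 0, 0],
    [0, 0, 0],
    [0, 0, 0]
  ],
  "gripper": [0.14, 0.14, 0.14, 0.14]
}}

```text
clock: 26.13
position: [0.4915, 0.0533, 0.1035]
tcp_rot: [-3.131, -0.26, -0.0]
ft_force: [-0.2, -0.1, 0.5]
gripper_width: 0.0402
grasp_force: 0.2
```

Run:
```python
from h import *
s=robot.state(); print(s["position"],s["ft_force"],s["grasp_force"])
im=read_camera("scene")["image"]
print(tilt4(im),tiltR(im)); print(tilt3([im])[0])
```

```text
[0.49146339 0.05330335 0.10352986] [-0.17154117 -0.1218063   0.54846223] 0.21829888690263033
{'bar': (-0.0022, 7, 0.0046), 'top': (0.005, 10, 0.0077)} 0.0045
(-0.0017, 0.9802, 0.0038, 0.9916, -6.4798)
```

>>> {"op": "carry_out", "data": {
  "slide": [
    [0, -0.003, 0],
    [0.001, -0.006, 0],
    [0, 0, 0],
    [0, 0, 0],
    [0, 0, 0],
    [0, 0, 0],
    [0, 0, 0],
    [0, 0, 0],
    [0, 0, 0],
    [0, 0, 0]
  ],
  "rotation": [
    [0, 0, 0],
    [0, 0, 0],
    [0, 0, 0],
    [0, 0, 0],
    [0, 0, 0],
    [0, 0, 0],
    [0, 0, 0],
    [0, 0, 0],
    [0, 0, 0],
    [0, 0, 0]
  ],
  "gripper": [0.14, 0.14, 0.14, 0.14, 0.14, 0.14, 0.14, 0.14, 0.14, 0.14]
}}

```text
clock: 27.02
position: [0.4924, 0.0443, 0.1035]
tcp_rot: [-3.131, -0.26, -0.0]
ft_force: [0.6, -0.2, 0.5]
gripper_width: 0.0399
grasp_force: 0.0
```

>>> {"op": "carry_out", "data": {
  "slide": [
    [0, 0, 0],
    [0, 0, 0],
    [0, 0, 0],
    [0, 0, 0],
    [0, 0, 0],
    [0, 0, 0],
    [0, 0, 0],
    [0, 0, 0],
    [0, 0, 0],
    [0, 0, 0]
  ],
  "rotation": [
    [0, 0, 0],
    [0, 0, 0],
    [0, 0, 0],
    [0, 0, 0],
    [0, 0, 0],
    [0, 0, 0],
    [0, 0, 0],
    [0, 0, 0],
    [0, 0, 0],
    [0, 0, 0]
  ],
  "gripper": [0.14, 0.14, 0.14, 0.14, 0.14, 0.14, 0.14, 0.14, 0.14, 0.14]
}}

```text
clock: 27.85
position: [0.4925, 0.0442, 0.1035]
tcp_rot: [-3.131, -0.26, -0.0]
ft_force: [0.3, -0.5, -0.5]
gripper_width: 0.04
grasp_force: 0.0
```

Run:
```python
from h import *
im=np.mean([read_camera("scene")["image"] for _ in range(3)],0).astype(np.float32); np.save("lev4.npy",im)
print(tilt4(im),tiltR(im)); [print(x) for x in tilt3([np.uint8(im)])]; print(robot.state()["clock"])
```

```text
{'bar': (-0.0101, 7, 0.0039), 'top': (-0.0048, 10, 0.0099)} -0.0033
(-0.0097, 0.9811, -0.003, 0.9913, -6.4798)
(-0.0405, 0.9422, 0.0191, 0.9371, -6.1956)
(-0.0375, 0.9425, 0.0199, 0.9593, -6.3774)
28.0
```

The tilt is now about -0.006, a slight overshoot. I'll nudge the poise back about 0.8 mm with the other finger.

>>> {"op": "carry_out", "data": {
  "slide": [
    [0.0005, -0.003, 0],
    [0.0005, -0.004, 0],
    [0.0005, -0.004, 0],
    [0.0005, -0.003, 0],
    [0, -0.0015, 0],
    [0, -0.0005, 0],
    [0, -0.0005, 0],
    [0, 0, 0],
    [0, 0, 0]
  ],
  "rotation": [
    [0, 0, 0],
    [0, 0, 0],
    [0, 0, 0],
    [0, 0, 0],
    [0, 0, 0],
    [0, 0, 0],
    [0, 0, 0],
    [0, 0, 0],
    [0, 0, 0]
  ],
  "gripper": [0.14, 0.14, 0.14, 0.14, 0.14, 0.14, 0.14, 0.14, 0.14]
}}

```text
clock: 28.75
position: [0.4944, 0.0278, 0.1035]
tcp_rot: [-3.131, -0.261, -0.0]
ft_force: [0.6, -0.0, -0.5]
gripper_width: 0.0401
grasp_force: 0.0
```

Run:
```python
from h import *
s=robot.state(); print(s["position"],s["ft_force"],s["grasp_force"])
im=read_camera("scene")["image"]
print(tilt4(im),tiltR(im)); print(tilt3([im])[0])
```

```text
[0.49442428 0.02779279 0.10352214] [ 0.64756559 -0.03242532 -0.53700271] 0.0
{'bar': (-0.0016, 7, 0.0051), 'top': (0.0096, 10, 0.0063)} 0.0054
(-0.0012, 0.9804, 0.0051, 0.9918, -6.4798)
```

>>> {"op": "carry_out", "data": {
  "slide": [
    [0, 0.003, 0],
    [0, 0.006, 0],
    [0, 0, 0],
    [0, 0, 0],
    [0, 0, 0],
    [0, 0, 0],
    [0, 0, 0],
    [0, 0, 0],
    [0, 0, 0],
    [0, 0, 0]
  ],
  "rotation": [
    [0, 0, 0],
    [0, 0, 0],
    [0, 0, 0],
    [0, 0, 0],
    [0, 0, 0],
    [0, 0, 0],
    [0, 0, 0],
    [0, 0, 0],
    [0, 0, 0],
    [0, 0, 0]
  ],
  "gripper": [0.14, 0.14, 0.14, 0.14, 0.14, 0.14, 0.14, 0.14, 0.14, 0.14]
}}

```text
clock: 29.63
position: [0.4944, 0.0365, 0.1035]
tcp_rot: [-3.131, -0.26, -0.0]
ft_force: [0.2, -0.5, -0.5]
gripper_width: 0.0403
grasp_force: 0.0
```

>>> {"op": "carry_out", "data": {
  "slide": [
    [0, 0, 0],
    [0, 0, 0],
    [0, 0, 0],
    [0, 0, 0],
    [0, 0, 0],
    [0, 0, 0],
    [0, 0, 0],
    [0, 0, 0],
    [0, 0, 0],
    [0, 0, 0]
  ],
  "rotation": [
    [0, 0, 0],
    [0, 0, 0],
    [0, 0, 0],
    [0, 0, 0],
    [0, 0, 0],
    [0, 0, 0],
    [0, 0, 0],
    [0, 0, 0],
    [0, 0, 0],
    [0, 0, 0]
  ],
  "gripper": [0.14, 0.14, 0.14, 0.14, 0.14, 0.14, 0.14, 0.14, 0.14, 0.14]
}}

```text
clock: 30.47
position: [0.4945, 0.0367, 0.1035]
tcp_rot: [-3.131, -0.26, -0.0]
ft_force: [0.5, -0.2, -1.1]
gripper_width: 0.0403
grasp_force: 0.0
```

Run:
```python
from h import *
im=np.mean([read_camera("scene")["image"] for _ in range(3)],0).astype(np.float32); np.save("lev5.npy",im)
print(tilt4(im),tiltR(im)); [print(x) for x in tilt3([np.uint8(im)])]; print(robot.state()["clock"])
```

```text
{'bar': (-0.0077, 7, 0.0034), 'top': (-0.0023, 10, 0.0096)} -0.0007
(-0.0089, 0.9806, -0.0026, 0.9912, -6.4798)
(-0.0399, 0.9442, 0.0165, 0.9397, -6.1956)
(-0.0356, 0.942, 0.0206, 0.9588, -6.3774)
30.6167
```

>>> {"op": "carry_out", "data": {
  "slide": [
    [0, -0.003, 0],
    [0, -0.004, 0],
    [0, -0.001, 0],
    [0, -0.0005, 0],
    [0, -0.0005, 0],
    [0, -0.0005, 0],
    [0, 0, 0],
    [0, 0, 0],
    [0, 0.003, 0],
    [0, 0.006, 0]
  ],
  "rotation": [
    [0, 0, 0],
    [0, 0, 0],
    [0, 0, 0],
    [0, 0, 0],
    [0, 0, 0],
    [0, 0, 0],
    [0, 0, 0],
    [0, 0, 0],
    [0, 0, 0],
    [0, 0, 0]
  ],
  "gripper": [0.14, 0.14, 0.14, 0.14, 0.14, 0.14, 0.14, 0.14, 0.14, 0.14]
}}

```text
clock: 31.45
position: [0.4944, 0.0356, 0.1035]
tcp_rot: [3.13, 0.258, -0.0]
ft_force: [-0.2, 0.4, 0.1]
gripper_width: 0.0397
grasp_force: 0.0
```

>>> {"op": "carry_out", "data": {
  "slide": [
    [0, 0, 0],
    [0, 0, 0],
    [0, 0, 0],
    [0, 0, 0],
    [0, 0, 0],
    [0, 0, 0],
    [0, 0, 0],
    [0, 0, 0],
    [0, 0, 0],
    [0, 0, 0]
  ],
  "rotation": [
    [0, 0, 0],
    [0, 0, 0],
    [0, 0, 0],
    [0, 0, 0],
    [0, 0, 0],
    [0, 0, 0],
    [0, 0, 0],
    [0, 0, 0],
    [0, 0, 0],
    [0, 0, 0]
  ],
  "gripper": [0.14, 0.14, 0.14, 0.14, 0.14, 0.14, 0.14, 0.14, 0.14, 0.14]
}}

```text
clock: 32.28
position: [0.4945, 0.0362, 0.1035]
tcp_rot: [-3.131, -0.26, -0.0]
ft_force: [-0.6, 0.0, -0.2]
gripper_width: 0.0398
grasp_force: 0.0
```

>>> {"op": "carry_out", "data": {
  "slide": [
    [0, 0, 0],
    [0, 0, 0],
    [0, 0, 0],
    [0, 0, 0],
    [0, 0, 0],
    [0, 0, 0],
    [0, 0, 0],
    [0, 0, 0]
  ],
  "rotation": [
    [0, 0, 0],
    [0, 0, 0],
    [0, 0, 0],
    [0, 0, 0],
    [0, 0, 0],
    [0, 0, 0],
    [0, 0, 0],
    [0, 0, 0]
  ],
  "gripper": [0.14, 0.14, 0.14, 0.14, 0.14, 0.14, 0.14, 0.14]
}}

```text
clock: 32.95
position: [0.4944, 0.0362, 0.1035]
tcp_rot: [-3.131, -0.26, -0.0]
ft_force: [-0.0, -0.6, 0.1]
gripper_width: 0.0398
grasp_force: 0.0
```

Run:
```python
from h import *
im=np.mean([read_camera("scene")["image"] for _ in range(3)],0).astype(np.float32); np.save("lev6.npy",im)
print(tilt4(im),tiltR(im)); [print(x) for x in tilt3([np.uint8(im)])]; print(robot.state()["clock"])
```

```text
{'bar': (-0.0081, 7, 0.0031), 'top': (-0.0028, 10, 0.0085)} 0.0005
(-0.0087, 0.9807, -0.0027, 0.9913, -6.4798)
(-0.0406, 0.9441, 0.0155, 0.9397, -6.1956)
(-0.0362, 0.9417, 0.02, 0.9593, -6.3774)
33.1
```

>>> {"op": "carry_out", "data": {
  "slide": [
    [0, -0.003, 0],
    [0, -0.004, 0],
    [0, -0.001, 0],
    [0, -0.0005, 0],
    [0, -0.0005, 0],
    [0, -0.0007, 0],
    [0, 0, 0],
    [0, 0, 0],
    [0, 0.003, 0],
    [0, 0.0067, 0]
  ],
  "rotation": [
    [0, 0, 0],
    [0, 0, 0],
    [0, 0, 0],
    [0, 0, 0],
    [0, 0, 0],
    [0, 0, 0],
    [0, 0, 0],
    [0, 0, 0],
    [0, 0, 0],
    [0, 0, 0]
  ],
  "gripper": [0.14, 0.14, 0.14, 0.14, 0.14, 0.14, 0.14, 0.14, 0.14, 0.14]
}}

```text
clock: 33.93
position: [0.4944, 0.0354, 0.1035]
tcp_rot: [3.13, 0.257, -0.0]
ft_force: [0.2, -0.4, 0.9]
gripper_width: 0.0398
grasp_force: 0.0
```

>>> {"op": "carry_out", "data": {
  "slide": [
    [0, 0, 0],
    [0, 0, 0],
    [0, 0, 0],
    [0, 0, 0],
    [0, 0, 0],
    [0, 0, 0],
    [0, 0, 0],
    [0, 0, 0],
    [0, 0, 0],
    [0, 0, 0]
  ],
  "rotation": [
    [0, 0, 0],
    [0, 0, 0],
    [0, 0, 0],
    [0, 0, 0],
    [0, 0, 0],
    [0, 0, 0],
    [0, 0, 0],
    [0, 0, 0],
    [0, 0, 0],
    [0, 0, 0]
  ],
  "gripper": [0.14, 0.14, 0.14, 0.14, 0.14, 0.14, 0.14, 0.14, 0.14, 0.14]
}}

```text
clock: 34.77
position: [0.4944, 0.0361, 0.1035]
tcp_rot: [-3.131, -0.26, -0.0]
ft_force: [-0.9, 0.2, -0.7]
gripper_width: 0.0399
grasp_force: 0.0
```

>>> {"op": "carry_out", "data": {
  "slide": [
    [0, 0, 0],
    [0, 0, 0],
    [0, 0, 0],
    [0, 0, 0],
    [0, 0, 0],
    [0, 0, 0],
    [0, 0, 0],
    [0, 0, 0]
  ],
  "rotation": [
    [0, 0, 0],
    [0, 0, 0],
    [0, 0, 0],
    [0, 0, 0],
    [0, 0, 0],
    [0, 0, 0],
    [0, 0, 0],
    [0, 0, 0]
  ],
  "gripper": [0.14, 0.14, 0.14, 0.14, 0.14, 0.14, 0.14, 0.14]
}}

```text
clock: 35.43
position: [0.4944, 0.0362, 0.1035]
tcp_rot: [-3.131, -0.26, -0.0]
ft_force: [-0.3, -0.5, 0.4]
gripper_width: 0.0398
grasp_force: 0.0
```

Run:
```python
from h import *
im=np.mean([read_camera("scene")["image"] for _ in range(3)],0).astype(np.float32); np.save("lev7.npy",im)
print(tilt4(im),tiltR(im)); [print(x) for x in tilt3([np.uint8(im)])]; print(robot.state()["clock"])
```

```text
{'bar': (-0.0066, 7, 0.0041), 'top': (0.0018, 10, 0.0073)} 0.0026
(-0.0048, 0.9805, 0.0016, 0.9915, -6.4798)
(-0.0474, 0.9434, 0.0132, 0.9433, -6.1956)
(-0.0335, 0.9397, 0.0236, 0.961, -6.3774)
35.5833
```

Now level within measurement error. I'll lift straight out, withdraw and check.

>>> {"op": "carry_out", "data": {
  "slide": [
    [0, 0, 0.01],
    [0, 0, 0.025],
    [0, 0, 0.035],
    [0, 0, 0.035],
    [0, -0.03, 0.02],
    [0, -0.04, 0],
    [0, -0.04, 0],
    [0, -0.04, 0],
    [0, -0.04, 0],
    [0, -0.03, 0]
  ],
  "rotation": [
    [0, 0, 0],
    [0, 0, 0],
    [0, 0, 0],
    [0, 0, 0],
    [0, 0, 0],
    [0, 0, 0],
    [0, 0, 0],
    [0, 0, 0],
    [0, 0, 0],
    [0, 0, 0]
  ],
  "gripper": [0.14, 0.14, 0.14, 0.14, 0.14, 0.14, 0.14, 0.14, 0.14, 0.14]
}}

```text
clock: 36.42
position: [0.4936, -0.1879, 0.2287]
tcp_rot: [3.129, 0.255, -0.0]
ft_force: [-0.3, 0.6, 0.8]
gripper_width: 0.04
grasp_force: 0.0
```

>>> {"op": "carry_out", "data": {
  "slide": [
    [0, 0, 0],
    [0, 0, 0],
    [0, 0, 0],
    [0, 0, 0],
    [0, 0, 0],
    [0, 0, 0],
    [0, 0, 0],
    [0, 0, 0],
    [0, 0, 0],
    [0, 0, 0]
  ],
  "rotation": [
    [0, 0, 0],
    [0, 0, 0],
    [0, 0, 0],
    [0, 0, 0],
    [0, 0, 0],
    [0, 0, 0],
    [0, 0, 0],
    [0, 0, 0],
    [0, 0, 0],
    [0, 0, 0]
  ],
  "gripper": [0.14, 0.14, 0.14, 0.14, 0.14, 0.14, 0.14, 0.14, 0.14, 0.14]
}}

```text
clock: 37.25
position: [0.4945, -0.1837, 0.2285]
tcp_rot: [-3.131, -0.261, -0.0]
ft_force: [-0.9, 0.2, 0.2]
gripper_width: 0.0401
grasp_force: 0.0
```

Run:
```python
from h import *
ps=[read_camera("scene") for _ in range(3)]
im=np.mean([p["image"] for p in ps],0).astype(np.float32)
print(tilt4(im),tiltR(im)); [print(x) for x in tilt3([np.uint8(im)])]
for n in ("pan_left_floor","pan_right_floor","w100","blank"): print(n,[[np.round(d["xyz"],4) for d in mark_of(p,n)][:5] for p in ps[-1:]])
print(robot.state()["clock"],robot.state()["position"])
```

```text
{'bar': (-0.0034, 7, 0.0042), 'top': (-0.0062, 10, 0.0266)} -0.0005
(-0.0129, 0.9813, -0.0069, 0.9891, -6.4798)
(-0.0532, 0.9562, 0.0018, 0.9265, -6.1956)
(-0.0425, 0.9451, 0.0173, 0.9526, -6.3774)
pan_left_floor [[array([0.5747, 0.2038, 0.1186])]]
pan_right_floor [[array([0.6025, 0.0076, 0.1193]), array([0.5675, 0.2142, 0.1187])]]
w100 [[array([ 0.5227, -0.3779,  0.0067]), array([ 0.5837, -0.0267,  0.1212]), array([ 0.456 , -0.3725,  0.0069]), array([ 0.5334,  0.4322, -0.0018])]]
blank [[array([0.5667, 0.2124, 0.1226]), array([0.7453, 0.2073, 0.0029]), array([0.6015, 0.3479, 0.0034])]]
37.6 [ 0.49444126 -0.18392076  0.22852091]
```

```bash
python3 -c "
from station import robot
print(robot.job_done())"
```

```text
the job is handed in; nothing more can be done
None
```

I handed the job in with w100 and w50 on the right pan and the poise nudged back to roughly mid-travel; with the arm clear, the beam's tilt measured between about 0 and −0.01 rad (0 to 1 g left-heavy), so it is level to about 1 g. w200 and w20 stayed in the tray, and I have no verdict back from the judging.

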